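# Hold a spring clip gaping around a circuit board's contact tongue

## Robot

A 7-joint arm with a two-finger parallel gripper is mounted at the origin on the work surface. World frame = base frame: x ahead of the robot, y to its left, z up, the work surface at z = 0. Lengths are in m, angles in rad, forces in N, time in s.
With the tool pointing down it reaches from about 0.35 to 0.9 m from the base axis. Payload 19.9 kg.
Tool frame: the origin (TCP) lies at the very end of the fingers, on their centre line; the grasp point (between the pads) lies 19 mm behind it (ctrl.grasp_offset is the distance from the TCP to the grasp point, in m); z points along the fingers, y is the line along which they close (so a half turn about z gives the same grasp; the last joint's range is limited). The gripper opens to 94 mm and grips with 3 to 60 N. Pads are 16 mm wide; open, the fingers measure 119 mm over their backs; the gripper's body (75 mm by 177 mm) begins 78 mm behind the grasp point.
Start: joints at [-1.143, 0.417, -0.01, 1.614, 0.005, 1.111, -0.053], TCP at [0.282, 0.558, 0.173] pointing down, gripper open.
Joint ranges: [-2.81, 2.81], [-0.39, 2.02], [-1.27, 1.25], [0.06, 2.57], [-1.19, 4.33], [0.19, 2], [-2.82, 2.82]. Speed limits (rad/s): [1.89, 1.89, 2.39, 2.39, 3.01, 3.01, 3.01].

## Interface

Orientations are given as a unit quaternion [w, x, y, z].
In Python, from rig import ctrl gives the robot as it stands.
- The arm moves only by the tool play_rows, never from a script. Its argument "plan" is a list of rows, each an object of numbers: "tx", "ty", "tz": the shift along the world's x, y, z in mm; "twist": the turn about the world's z in rad; "claw": the opening, from 0 (shut) to 1 (fully open). In form: [{"tx": .., "ty": .., "tz": .., "twist": .., "claw": ..}, ...]. A call has 1 to 5 rows; each row shifts and turns the commanded pose from where the row before left it; what a row does not reach is not made up. A row lasts 1/10 s, in which the tool goes at most 50 mm and 8.59 degrees, less where a joint would pass 70% of its speed; a pose out of reach is approached as far as the arm can. A call is refused whole if a number of a shift passes 50 or a number of a turn 0.15, either way. A call with a gripper value outside its range is refused whole. The fingers move at their own pace and stop on an object; the grip force is fixed at half the most. Time passes only in rows, so rows that do not move let the fingers close. It gives the time, the measured TCP pose, the force, the opening and the grip force at its end, in the units of the state.
- ctrl.sense(): the state, without advancing time (a new reading comes with each control period).
- ctrl.snapshot(name): name is "scene" or "side" or "wrist"; returns the picture (400x640x3 uint8, red, green, blue); there is no depth.
- ctrl.camera_info(name): a dict with "intrinsics" (3x3 intrinsics, pixels), "camera_from_world" (4x4, takes a point from world to camera coordinates). Camera axes: x right, y down, z forward; pixel columns grow to the right and rows downward; lengths in m; the calibration is good to about 2 mm. A picture is of the moment at which its call begins: read the wrist's pose just before it. camera_info takes no time and is no camera call; for the wrist camera it gives the pose at the moment of the call.
- ctrl.finish_job(): hands the job in; it is judged then, once.
The state is a dict: "clock": time; "joints": joint angles; "dq": joint speeds; "joint_efforts": joint torques, N m; "tool_pos": TCP position; "tcp_rot": TCP orientation; "ft_force": force on the tool from outside, world axes, zero at the start; "torque": the same for the moment, N m; "width": finger opening in m; "grasp_force": force on a finger pad.
Only numpy, scipy, OpenCV 4.12 (cv2) and the standard library are available. Lean on these libraries where they do the work, as an engineer would, in place of code of your own. Each camera call takes 0.05 s, during which the arm holds its last target. There are 200 camera calls.

## Task

Squeeze the larger of the two spring clips open, lift it off its parking tab and lower it, jaws down, over the contact tongue on the top edge of the standing circuit board, so that the tongue's edge is well inside the wide-open jaws, near the middle of the tongue, and square to them. Finish while still holding it there, squeezed wide open, touching neither board nor rack, so that a copper strip can be slipped in beside the tongue; never let it bite or knock the board. Leave the small clip and the other things on the bench alone.

Things in the scene. Friction and masses are not known exactly. Their poses are not given: they have to be found in the camera images.
- clip: Larger spring clip, 80 g, black levers on a steel spring barrel, jaws down, biting a 3 mm rack tab. Origin midway between the jaw tips; x along the pivot, y the way the jaws part, z up to the handles. Pivot at z = 60 mm. Jaws 24 mm wide (x), 5 mm thick; free throat z = 0 to 52 mm. Squeezing the handle ends together along y parts the jaws, both sides alike about the middle.
- clip_handles (a point): Midway between the tops of the clip's two handles, z = 110 mm in the clip's frame, same axes. The handles are straight flat bars 24 mm wide (x), 5 mm thick, 50 mm long, leaning apart by 0.25 rad each: 53 mm over their outsides at the top as parked. Squeezed home they stand upright and parallel, 27 mm over the outsides, flat against the fingers. It takes 6 N at first, 15 N home.
- clip_left (a joint): Opening of the larger clip: angle turned by each lever (both alike), against a spring that pulls it shut. 0 = as parked, jaws parallel, 3 mm apart; -0.03 = shut; 0.25 = squeezed home against its stop, jaw tips 33 mm apart inside. Squeezed, the handle tops rise 4 mm in the clip's frame; pads that swing forward as they close drag the clip down with them, up to 10 mm.
- small_clip: The smaller spring clip of the same make on the other tab, 80 mm tall, jaws 16 mm wide, handles 39 mm over the outsides. Same frame as the larger one. Not to be moved.
- rack: Grey printed rack, fixed: base 170 (x) x 70 (y) x 12 mm, origin under its centre, z up. Two upright tabs 44 mm long (x), 3 mm thick (y), rising to z = 56 mm, centred at x = -42 and +42 mm. The clips bite the tabs, jaw tips at z = 28 mm, free below, x axes along the rack's; either clip may be on either tab. Rack and board may swap sides.
- board: Circuit board standing on edge in a fixed grey holder. Origin under the centre of the holder base (130 (x) x 60 (y) x 12 mm), z up. The board is 110 mm long (x), 3 mm thick (y), its shoulders at z = 50 mm; the tongue, 40 mm long in x and as thick as the board, with brass contact strips, rises from there to z = 76 mm, its middle at x = +15 mm.
- tongue_top (a point): Middle of the tongue's top edge, 76 mm above the bench; axes as the board's (x along the edge, y through the thickness).
- battery: Black battery holder with two cells, 78 x 46 x 22 mm, loose on the bench. Origin under its centre. Not to be moved.
- servo: Small black servo, 40 x 20 x 41 mm with its white horn, loose. Origin under its centre. Not to be moved.
- driver: Screwdriver, 150 mm long, lying loose. Not to be moved.
Not all that is in view belongs to the job. Leave any blue or turquoise look-alike of the board alone.

How it is judged:
On the way:
1. the larger clip, squeezed open, is lifted clear of its parking tab (height (world z) of clip above 0.06 m and value of joint clip_left above 0.15 rad and contact force between clip and the fingers above 2 N and contact force between clip and rack below 0.2 N), for 0.2 s.
At the end, for the whole second after the job is handed in: Larger clip held still by the fingers, over 0.18 rad open, upright and square to the board within 0.25 rad; tongue edge between the jaws, 8 to 40 mm inside, its middle within 13 mm of the clip's; clip touches neither board nor rack; bystanders within 30 mm of their starts (value of joint clip_left above 0.18 rad and z of tongue_top in the frame of clip between 0.008 and 0.04 m and x of tongue_top in the frame of clip between -0.013 and 0.013 m and y of tongue_top in the frame of clip between -0.012 and 0.012 m and angle between clip's own z axis and vertical below 0.25 rad and angle between the x axis of clip and the x axis of board, either way round below 0.25 rad and contact force between clip and board below 0.2 N and contact force between clip and rack below 0.2 N and contact force between clip and the fingers above 2 N and linear speed of clip below 0.03 m/s and distance of each of small_clip, battery, servo, driver from where it was at the start of the episode below 0.03 m); the arm keeps its last pose, push and grip.
It fails at once if the clip bites or knocks the board (over 6 N) (contact force between clip and board above 6 N).
It fails at once if the small clip or another bystander is moved by more than 30 mm (distance of any of small_clip, battery, servo, driver from where it was at the start of the episode above 0.03 m).
It also fails if it takes over 32 s, if anything falls off the work surface, if the arm or the gripper's body presses on something with over 40 N, if the wrist force passes 120 N, or if a joint passes its speed limit or range.

## Working session

There is one attempt and no reset: what is moved stays moved. The work goes in short steps, Python scripts to look and compute and a tool call to move; the robot and the scene stay as the last step left them, time stands still between calls to the robot, and variables do not carry over. Pictures are saved under pics/ and viewed, at most 10 in all, crops included, and the job is handed in when it is done.

Besides the shell and the picture viewer there is one more tool, called after ">>>" as name([rows], argument=value, ...), one row to a line, values as JSON. play_rows: Moves the arm, as the interface text tells. Its arguments: {"type":"object","properties":{"plan":{"type":"array","items":{"type":"object","properties":{"tx":{"type":"number"},"ty":{"type":"number"},"tz":{"type":"number"},"twist":{"type":"number"},"claw":{"type":"number"}}}}},"required":["plan"]}

```bash
mkdir -p pics
cat > h.py <<'E'
import numpy as np,cv2
from rig import ctrl
def P(n):
    c=ctrl.camera_info(n);return np.array(c["intrinsics"]),np.array(c["camera_from_world"])
def onplane(n,uv,z,c=None):
    K,T=c or P(n);R,t=T[:3,:3],T[:3,3]
    d=R.T@np.linalg.solve(K,[uv[0],uv[1],1]);o=-R.T@t
    return o+d*(z-o[2])/d[2]
def proj(n,X,c=None):
    K,T=c or P(n);p=K@(T[:3,:3]@np.array(X)+T[:3,3]);return p[:2]/p[2]
def tri(obs): # [(cam(K,T),uv)]
    A=[]
    for (K,T),uv in obs:
        M=K@T[:3];A+=[uv[0]*M[2]-M[0],uv[1]*M[2]-M[1]]
    X=np.linalg.svd(np.array(A))[2][-1];return X[:3]/X[3]
E
python3 - <<'E'
from h import *
for n in("scene","side"):
    cv2.imwrite(f"pics/{n}0.png",cv2.cvtColor(ctrl.snapshot(n),cv2.COLOR_RGB2BGR))
    K,T=P(n);print(n,-T[:3,:3].T@T[:3,3],T[2,:3])
s=ctrl.sense();print(s["tool_pos"],s["tcp_rot"],s["width"],s["clock"])
E
```

```text
scene [0.93674789 0.4964256  1.11189951] [-0.33607022 -0.48409072 -0.80790654]
side [ 0.37485539 -0.82248836  0.63568405] [ 0.13799203  0.80192072 -0.58127563]
[0.28220997 0.55723406 0.17229745] [-9.33702532e-05  2.32251832e-01  9.72655537e-01 -5.33984161e-04] 0.09414164396284116 0.1
```

View pics/scene0.png

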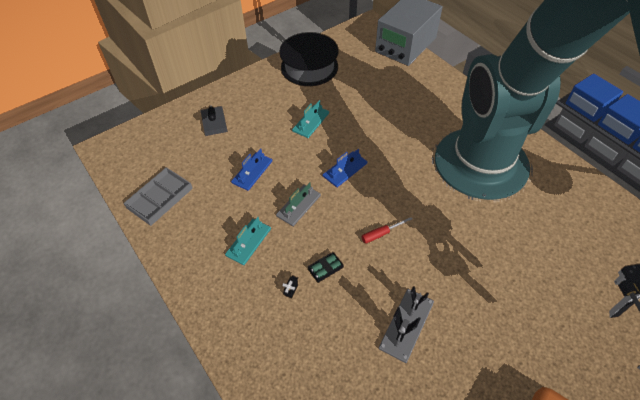

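View pics/side0.png

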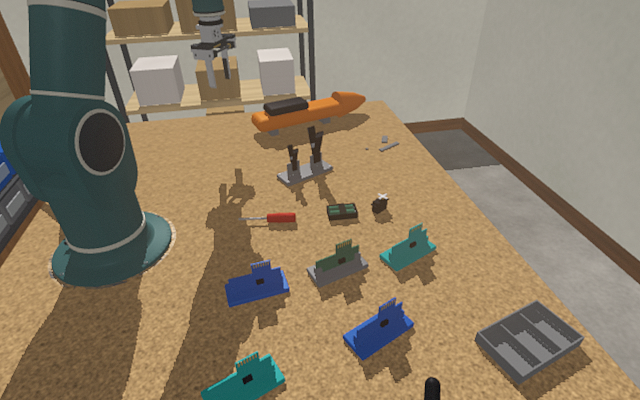

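The scene view shows the rack at (407,325). The two clips are the small one at about (417,298) and the larger at about (405,325); in the side view they are at (293,160) and (316,148). The board candidates are green on a grey holder (scene 298,203; side 338,262), blue at (252,168) and (345,165), and turquoise at (310,118) and (247,240). I choose the green one. Next I'll check a close crop of each.

Run:
```python
from h import *
a=cv2.imread("pics/scene0.png");b=cv2.imread("pics/side0.png")
f=lambda im,x,y,w,h,s:cv2.resize(im[y:y+h,x:x+w],None,fx=s,fy=s,interpolation=cv2.INTER_CUBIC)
# scene crops: origin(370,275) 80x90 ; (270,175) 60x60 ; side (270,115) 70x80;(300,230) 80x60
A=np.hstack([f(a,365,280,80,60+20,5)[:300*2//2+100],f(a,265,175,80,80,5)])
cv2.imwrite("pics/c1.png",A)
B=np.hstack([f(b,270,115,80,80,5),f(b,298,220,80,80,5)])
cv2.imwrite("pics/c2.png",B)
```

```text
(no output)
```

View pics/c1.png

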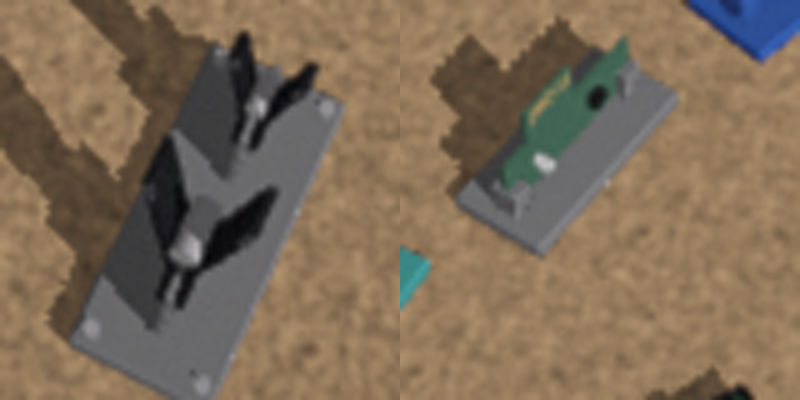

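View pics/c2.png

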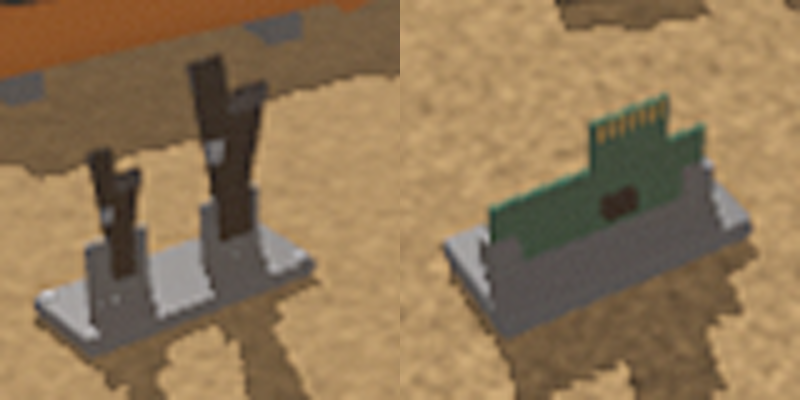

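The crops confirm the larger clip: its jaws show in the scene view at about (401,336), its barrel at (402,329), and its handle tops at about (397,312) and (419,319). The green board has brass strips, with tongue corners at scene (290,200) and (299,188.6) and side (336,245) and (351.4,239.2).

Run:
```python
from h import *
np.set_printoptions(precision=4,suppress=True)
sc=lambda x,y:(365+x/5-.4,280+y/5-.4)
sb=lambda x,y:(265+(x-400)/5-.4,175+y/5-.4)
dc=lambda x,y:(270+x/5-.4,115+y/5-.4)
db=lambda x,y:(298+(x-400)/5-.4,220+y/5-.4)
print("tongue scene",[onplane("scene",sb(*p),.076) for p in((525,125),(570,68))])
print("tongue side",[onplane("side",db(*p),.076) for p in((590,125),(667,96))])
S,D=P("scene"),P("side")
print("tri",tri([(S,sb(525,125)),(D,db(667,96))]),tri([(S,sb(570,68)),(D,db(590,125))]))
print("holder scene",[onplane("scene",sb(*p),.012) for p in((457,200),(540,245),(678,95))])
print("holder side",[onplane("side",db(*p),.012) for p in((445,245),(508,325),(750,225))])
print("rack scene",[onplane("scene",sc(*p),.012) for p in((70,340),(342,102),(217,42))])
print("rack side",[onplane("side",dc(*p),.012) for p in((38,300),(95,343),(313,262))])
# clip: handle tops z .138, barrel z=.088
print("handle scene",[onplane("scene",sc(*p),.138) for p in((172,132),(148,188),(278,188),(262,215))])
print("handle side",[onplane("side",dc(*p),.138) for p in((190,65),(222,57),(230,95),(267,84))])
print("tri h",tri([(S,sc(172,132)),(D,dc(190,65))]))
```

```text
tongue scene [array([ 0.5563, -0.1743,  0.076 ]), array([ 0.5159, -0.1911,  0.076 ])]
tongue side [array([ 0.5168, -0.1946,  0.076 ]), array([ 0.5539, -0.1828,  0.076 ])]
tri [ 0.5549 -0.1774  0.0714] [ 0.5161 -0.1923  0.0745]
holder scene [array([ 0.5909, -0.1961,  0.012 ]), array([ 0.5714, -0.1449,  0.012 ]), array([ 0.4526, -0.1816,  0.012 ])]
holder side [array([ 0.4522, -0.1889,  0.012 ]), array([ 0.4709, -0.2419,  0.012 ]), array([ 0.5886, -0.2042,  0.012 ])]
rack scene [array([0.6066, 0.2502, 0.012 ]), array([0.4262, 0.2388, 0.012 ]), array([0.4528, 0.1796, 0.012 ])]
rack side [array([0.4279, 0.2334, 0.012 ]), array([0.4563, 0.1763, 0.012 ]), array([0.6031, 0.2426, 0.012 ])]
handle scene [array([0.5517, 0.2356, 0.138 ]), array([0.5765, 0.2484, 0.138 ]), array([0.5331, 0.2806, 0.138 ]), array([0.5466, 0.2853, 0.138 ])]
handle side [array([0.5344, 0.2764, 0.138 ]), array([0.5553, 0.2835, 0.138 ]), array([0.5506, 0.2295, 0.138 ]), array([0.5746, 0.2395, 0.138 ])]
tri h [0.5449 0.2402 0.1481]
```

>>> play_rows([
  {"tx": 10, "ty": -30, "tz": 25, "twist": 0.09, "claw": 1},
  {"tx": 20, "ty": -30, "tz": 25, "twist": 0.09, "claw": 1},
  {"tx": 30, "ty": -30, "tz": 25, "twist": 0.09, "claw": 1},
  {"tx": 30, "ty": -30, "tz": 15, "twist": 0.09, "claw": 1},
  {"tx": 30, "ty": -30, "tz": 0, "twist": 0.09, "claw": 1},
])

```text
clock: 0.6
tool_pos: [0.4039, 0.4068, 0.265]
tcp_rot: [0.001, 0.007, 1.0, 0.001]
ft_force: [1.0, 0.7, -0.1]
width: 0.0942
grasp_force: 0.0
```

>>> play_rows([
  {"tx": 30, "ty": -30, "tz": 0, "twist": 0.09, "claw": 1},
  {"tx": 30, "ty": -30, "tz": 0, "twist": 0.09, "claw": 1},
  {"tx": 30, "ty": -30, "tz": 0, "twist": 0.09, "claw": 1},
  {"tx": 30, "ty": -30, "tz": 0, "twist": 0.09, "claw": 1},
  {"tx": 30, "ty": -27, "tz": 0, "twist": 0.085, "claw": 1},
])

```text
clock: 1.1
tool_pos: [0.5533, 0.2588, 0.2627]
tcp_rot: [-0.0, -0.213, 0.977, -0.0]
ft_force: [-0.4, -0.2, 0.7]
width: 0.0938
grasp_force: 0.0
```

>>> play_rows([
  {"claw": 1},
  {"claw": 1},
])

```text
invalid input at $.plan[0]: expected keys tx, ty, tz, twist, claw
```

Run:
```python
from h import *
np.set_printoptions(precision=4,suppress=True)
K,T=P("wrist");np.savez("w1.npz",K=K,T=T);cv2.imwrite("pics/w1.png",cv2.cvtColor(ctrl.snapshot("wrist"),cv2.COLOR_RGB2BGR))
s=ctrl.sense();print(s["tool_pos"],s["tcp_rot"],s["joints"],s["clock"]);print(-T[:3,:3].T@T[:3,3],T[:3,:3])
print(K[0,0],proj("wrist",[.5535,.2600,.138]))
```

```text
[0.5578 0.2529 0.2623] [ 0.0002 -0.2132  0.977  -0.0015] [-0.5287  0.3282  0.0664  1.5367 -0.0192  1.2777  1.5403] 1.15
[0.4885 0.2303 0.4753] [[-0.4165  0.9092  0.0012]
 [ 0.8812  0.4033  0.2466]
 [ 0.2238  0.1037 -0.9691]]
320.6802925899834 [327.3475 184.179 ]
```

View pics/w1.png

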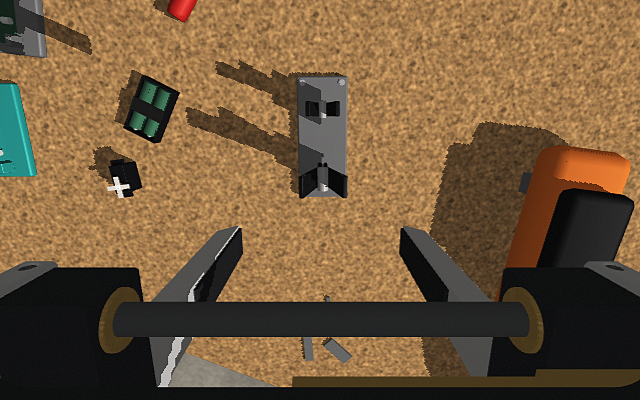

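The wrist view shows the larger clip's handle tops at about (323,185) and the rack edges nearly vertical at x of about 299 and 346. The small clip is at (322,108). I'll take a fresh still frame and zoom in.

Run:
```python
from h import *
K,T=P("wrist");np.savez("w2.npz",K=K,T=T);im=cv2.cvtColor(ctrl.snapshot("wrist"),cv2.COLOR_RGB2BGR)
cv2.imwrite("pics/w2.png",cv2.resize(im[70:210,280:370],None,fx=4,fy=4,interpolation=cv2.INTER_CUBIC))
s=ctrl.sense();print(s["tool_pos"],s["tcp_rot"],s["clock"])
```

```text
[0.5557157  0.25524434 0.26213713] [-1.15911176e-04 -2.09825112e-01  9.77738257e-01 -1.14481434e-03] 1.2
```

View pics/w2.png

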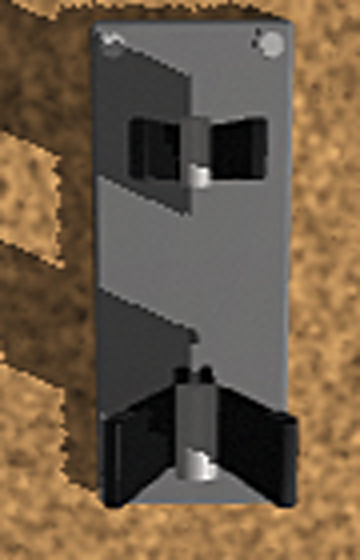

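Run:
```python
from h import *
np.set_printoptions(precision=4,suppress=True)
d=np.load("w2.npz");c=(d["K"],d["T"])
g=lambda x,y:(280+x/4-.375,70+y/4-.375)
H=[onplane("w",g(*p),.138,c) for p in((104,418),(104,507),(297,413),(297,507))];print(np.array(H),np.mean(H,0))
L=[onplane("w",g(*p),.012,c) for p in((93,25),(100,500),(293,25),(285,500))];L=np.array(L);print(L)
for a,b in((1,0),(3,2)):v=L[a]-L[b];print("rack ang",np.arctan2(v[1],v[0]))
m=(L[0]+L[2])/2;print("end centre",m,"width",np.linalg.norm(L[0]-L[2]))
th=.427;print("clip by rack",m[:2]+(.085+.042)*np.array([np.cos(th),np.sin(th)]))
# height check by side/scene triangulation of handle tops centre
K,T=c;v=(np.mean(H,0))
S=(lambda p:(365+p[0]/5-.4,280+p[1]/5-.4));Dd=(lambda p:(270+p[0]/5-.4,115+p[1]/5-.4))
print("tri handle corners", tri([(c,g(104,418)),(P("scene"),S((172,132))),(P("side"),Dd((230,95)))]), tri([(c,g(297,413)),(P("scene"),S((278,188))),(P("side"),Dd((190,65)))]))
s=ctrl.sense();q=s["tcp_rot"];ph=2*np.arctan2(q[2],q[1])-np.pi/2;print("tool y ang",(ph+np.pi)%(2*np.pi)-np.pi, s["tool_pos"],"want",th+np.pi/2)
```

```text
[[0.5532 0.2344 0.138 ]
 [0.5755 0.2443 0.138 ]
 [0.5306 0.2805 0.138 ]
 [0.5537 0.2918 0.138 ]] [0.5533 0.2627 0.138 ]
[[0.454  0.1797 0.012 ]
 [0.6047 0.2491 0.012 ]
 [0.4258 0.2414 0.012 ]
 [0.576  0.3116 0.012 ]]
rack ang 0.4317227611132826
rack ang 0.4366049082164477
end centre [0.4399 0.2106 0.012 ] width 0.06786758358471076
clip by rack [0.5555 0.2632]
tri handle corners [0.5517 0.2349 0.136 ] [0.533  0.2803 0.1365]
tool y ang 1.993588784151692 [0.5557 0.2552 0.2621] want 1.9977963267948966
```

>>> play_rows([
  {"tx": 1, "ty": 1, "tz": -30, "twist": 0.005, "claw": 1},
  {"tx": 0, "ty": 0, "tz": -40, "twist": 0, "claw": 1},
  {"tx": 0, "ty": 0, "tz": -30, "twist": 0, "claw": 1},
  {"tx": 0, "ty": 0, "tz": 0, "twist": 0, "claw": 1},
  {"tx": 0, "ty": 0, "tz": 0, "twist": 0, "claw": 1},
])

```text
clock: 1.7
tool_pos: [0.5534, 0.2618, 0.1635]
tcp_rot: [-0.0, -0.214, 0.977, -0.0]
ft_force: [0.2, 0.8, 0.6]
width: 0.094
grasp_force: 0.0
```

>>> play_rows([
  {"tx": 0, "ty": 1, "tz": -25, "twist": 0, "claw": 1},
  {"tx": 0, "ty": 0, "tz": -26, "twist": 0, "claw": 1},
  {"tx": 0, "ty": 0, "tz": 0, "twist": 0, "claw": 0.7},
  {"tx": 0, "ty": 0, "tz": 0, "twist": 0, "claw": 0.62},
  {"tx": 0, "ty": 0, "tz": 0, "twist": 0, "claw": 0.62},
])

```text
clock: 2.2
tool_pos: [0.5544, 0.2631, 0.1141]
tcp_rot: [0.001, -0.214, 0.977, 0.0]
ft_force: [0.2, -0.0, 0.5]
width: 0.0736
grasp_force: 0.0
```

>>> play_rows([
  {"tx": 0, "ty": 0, "tz": 0, "twist": 0, "claw": 0.5},
  {"tx": 0, "ty": 0, "tz": 0, "twist": 0, "claw": 0.45},
  {"tx": 0, "ty": 0, "tz": 0, "twist": 0, "claw": 0.4},
])

```text
clock: 2.5
tool_pos: [0.5536, 0.2626, 0.1123]
tcp_rot: [0.0, -0.214, 0.977, 0.0]
ft_force: [0.2, 0.4, -0.0]
width: 0.0495
grasp_force: 0.0
```

>>> play_rows([
  {"tx": 0, "ty": 0, "tz": 0, "twist": 0, "claw": 0.3},
  {"tx": 0, "ty": 0, "tz": 0, "twist": 0, "claw": 0.2},
  {"tx": 0, "ty": 0, "tz": 0, "twist": 0, "claw": 0},
  {"tx": 0, "ty": 0, "tz": 0, "twist": 0, "claw": 0},
  {"tx": 0, "ty": 0, "tz": 0, "twist": 0, "claw": 0},
])

```text
clock: 3.0
tool_pos: [0.5533, 0.2626, 0.1118]
tcp_rot: [-0.0, -0.214, 0.977, -0.0]
ft_force: [-0.2, 0.6, 0.2]
width: 0.0095
grasp_force: 0.0
```

>>> play_rows([
  {"tx": 0, "ty": 0, "tz": 0, "twist": 0, "claw": 0},
  {"tx": 0, "ty": 0, "tz": 0, "twist": 0, "claw": 0},
  {"tx": 0, "ty": 0, "tz": 0, "twist": 0, "claw": 0},
])

```text
clock: 3.3
tool_pos: [0.5534, 0.2625, 0.1118]
tcp_rot: [0.0, -0.214, 0.977, -0.0]
ft_force: [-0.1, -0.3, -0.3]
width: 0.0002
grasp_force: 0.0
```

The fingers shut on nothing, so I need to look.

Run:
```python
from h import *
f=lambda n,x,y,w,h,s:cv2.resize(cv2.cvtColor(ctrl.snapshot(n),cv2.COLOR_RGB2BGR)[y:y+h,x:x+w],None,fx=s,fy=s,interpolation=cv2.INTER_CUBIC)
np.savez("w3.npz",K=P("wrist")[0],T=P("wrist")[1])
A=np.hstack([f("side",260,90,100,100,4),f("scene",350,250,100,100,4)])
B=f("wrist",0,0,640,400,1);B=B[0:400,:]
B=cv2.resize(B[:250,120:520],(800,500))[:, :]
cv2.imwrite("pics/m1.png",np.vstack([A[:300],B[:300]]) if 0 else np.vstack([cv2.resize(A,(560,280)),cv2.resize(B,(560,310))]))
```

```text
(no output)
```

View pics/m1.png

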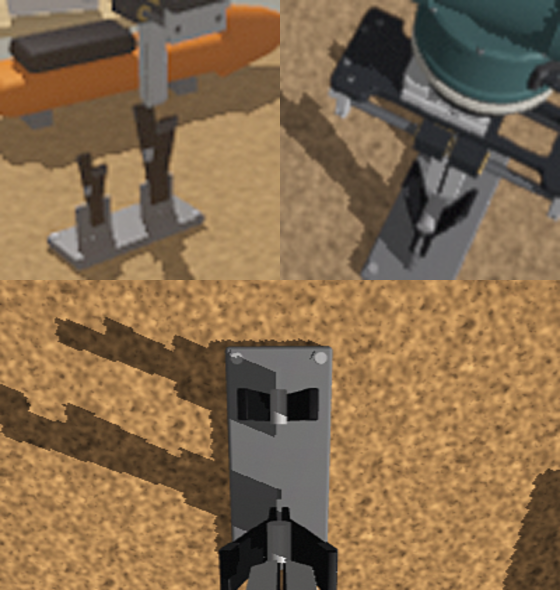

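Run:
```python
from h import *
np.set_printoptions(precision=4,suppress=True)
s=ctrl.sense();p=np.array(s["tool_pos"]);print(p,s["tcp_rot"],s["width"],s["clock"])
for z in(0,.01,.02,.03,.04,.05):
  print(z,(proj("side",p+[0,0,z])-[260,90])*2.8,(proj("scene",p+[0,0,z])-[350,250])*2.8)
print("clip top",(proj("side",[.5535,.2625,.138])-[260,90])*2.8,(proj("scene",[.5535,.2625,.138])-[350,250])*2.8)
K,T=P("wrist");print(proj("wrist",p),"m1",(proj("wrist",p)-[120,0])*[1.4,1.24]+[0,280],-T[:3,:3].T@T[:3,3])
```

```text
[0.5534 0.2626 0.1119] [ 0.0001 -0.2139  0.9768 -0.    ] 0.0005530034649097073 3.45
0 [153.4321 131.2563] [155.2856 198.9866]
0.01 [153.1919 122.7632] [156.9822 193.7437]
0.02 [152.9494 114.187 ] [158.7053 188.4189]
0.03 [152.7044 105.5264] [160.4556 183.0101]
0.04 [152.4571  96.7803] [162.2336 177.5156]
0.05 [152.2073  87.9472] [164.0401 171.933 ]
clip top [152.9149 108.8888] [159.6009 185.1187]
[318.7867 221.771 ] m1 [278.3014 554.9961] [0.4885 0.2339 0.3244]
```

The closed fingers now stand between the handles, near side-crop (152,105). The clip still looks parked and upright, so it seems the pads slid past the handle tops. I'll raise the gripper and measure how far the fingertips retract when open.

>>> play_rows([
  {"tx": 0, "ty": 0, "tz": 30, "twist": 0, "claw": 0},
  {"tx": 0, "ty": 0, "tz": 40, "twist": 0, "claw": 0},
  {"tx": 0, "ty": 0, "tz": 40, "twist": 0, "claw": 0},
  {"tx": 0, "ty": 0, "tz": 40, "twist": 0, "claw": 0.3},
  {"tx": 0, "ty": 0, "tz": 0, "twist": 0, "claw": 0.3},
])

```text
clock: 3.95
tool_pos: [0.5553, 0.2635, 0.2674]
tcp_rot: [0.004, -0.214, 0.977, 0.001]
ft_force: [0.2, 0.8, -0.7]
width: 0.0134
grasp_force: 0.0
```

>>> play_rows([
  {"tx": 0, "ty": 0, "tz": 0, "twist": 0, "claw": 0.3},
  {"tx": 0, "ty": 0, "tz": 0, "twist": 0, "claw": 0.3},
  {"tx": 0, "ty": 0, "tz": 0, "twist": 0, "claw": 0.3},
])

```text
clock: 4.25
tool_pos: [0.5529, 0.2623, 0.2606]
tcp_rot: [-0.001, -0.214, 0.977, -0.0]
ft_force: [-0.2, -0.5, -0.6]
width: 0.028
grasp_force: 0.0
```

Run:
```python
from h import *
s=ctrl.sense();print(s["tool_pos"],s["width"],s["clock"])
for n in("wrist","side"):cv2.imwrite(f"pics/{n}_30.png",cv2.cvtColor(ctrl.snapshot(n),cv2.COLOR_RGB2BGR))
K,T=P("wrist");np.savez("w4.npz",K=K,T=T)
```

```text
[0.55292912 0.26231496 0.2606108 ] 0.028022491185579285 4.25
```

>>> play_rows([
  {"tx": 0, "ty": 0, "tz": 0, "twist": 0, "claw": 0.6},
  {"tx": 0, "ty": 0, "tz": 0, "twist": 0, "claw": 0.6},
  {"tx": 0, "ty": 0, "tz": 0, "twist": 0, "claw": 0.6},
  {"tx": 0, "ty": 0, "tz": 0, "twist": 0, "claw": 0.6},
  {"tx": 0, "ty": 0, "tz": 0, "twist": 0, "claw": 0.6},
])

```text
clock: 4.85
tool_pos: [0.5534, 0.2625, 0.2618]
tcp_rot: [0.0, -0.214, 0.977, -0.0]
ft_force: [-0.9, 0.8, 0.9]
width: 0.056
grasp_force: 0.0
```

Run:
```python
from h import *
np.set_printoptions(precision=4,suppress=True)
s=ctrl.sense();p=np.array(s["tool_pos"]);print(p,s["width"],s["clock"])
for n in("wrist","side"):cv2.imwrite(f"pics/{n}_60.png",cv2.cvtColor(ctrl.snapshot(n),cv2.COLOR_RGB2BGR))
a,b=cv2.imread("pics/wrist_30.png"),cv2.imread("pics/wrist_60.png")
A=np.hstack([a[90:290,190:450],b[90:290,190:450]])
c,d=cv2.imread("pics/side_30.png"),cv2.imread("pics/side_60.png")
r=lambda i:cv2.resize(i[40:190,260:390],None,fx=2,fy=2,interpolation=cv2.INTER_CUBIC)
B=np.hstack([r(c),r(d)]);A=cv2.resize(A,None,fx=1.5,fy=1.5)
B=cv2.copyMakeBorder(B,0,0,0,A.shape[1]-B.shape[1],cv2.BORDER_CONSTANT)
cv2.imwrite("pics/m2.png",np.vstack([A,B])[:600])
u=np.array([-.418,.908,0])
for w in(.028,.056):
  for rr in(0,.01,.02,.03):
    print(w,rr,[proj("wrist",p+[0,0,rr]+sg*u*w/2) for sg in(-1,1)],[proj("side",p+[0,0,rr]+sg*u*w/2) for sg in(-1,1)])
```

```text
[0.5534 0.2625 0.2618] 0.056042267944524375 4.85
0.028 0 [array([298.6324, 221.7542]), array([338.7882, 221.7297])] [array([316.2708,  89.3807]), array([310.6261,  86.7606])]
0.028 0.01 [array([297.6538, 226.5125]), array([339.6294, 226.4862])] [array([316.1853,  85.8286]), array([310.5126,  83.2546])]
0.028 0.02 [array([296.5823, 231.7226]), array([340.5504, 231.6942])] [array([316.0988,  82.2387]), array([310.3979,  79.7119])]
0.028 0.03 [array([295.4039, 237.452 ]), array([341.5632, 237.4212])] [array([316.0115,  78.6102]), array([310.2821,  76.1319])]
0.056 0 [array([278.5499, 221.7664]), array([358.8615, 221.7175])] [array([319.1658,  90.7245]), array([307.8741,  85.4832])]
0.056 0.01 [array([276.661 , 226.5257]), array([360.6122, 226.473 ])] [array([319.095 ,  87.1489]), array([307.7473,  81.9999])]
0.056 0.02 [array([274.5927, 231.7368]), array([362.529 , 231.6799])] [array([319.0235,  83.5349]), array([307.6192,  78.4803])]
0.056 0.03 [array([272.3183, 237.4675]), array([364.6368, 237.4058])] [array([318.9511,  79.8819]), array([307.4898,  74.9241])]
```

View pics/m2.png

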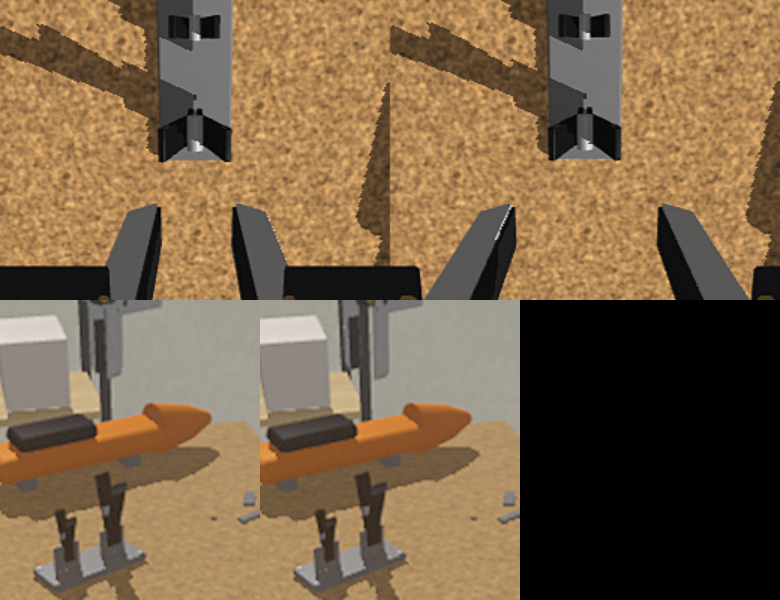

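The true fingertips sit about 32 mm above the reported TCP: wrist tip corners at about (273,227) and (369,227), side tip row about 77. The first close therefore passed above the handles. The clip is undisturbed, so I'll go about 34 mm lower this time.

>>> play_rows([
  {"tx": 0, "ty": 0, "tz": -20, "twist": 0, "claw": 0.85},
  {"tx": 0, "ty": 0, "tz": -20, "twist": 0, "claw": 0.85},
  {"tx": 0, "ty": 0, "tz": -20, "twist": 0, "claw": 0.85},
  {"tx": 0, "ty": 0, "tz": -20, "twist": 0, "claw": 0.85},
  {"tx": 0, "ty": 0, "tz": -20, "twist": 0, "claw": 0.85},
])

```text
clock: 5.45
tool_pos: [0.5534, 0.2625, 0.1611]
tcp_rot: [0.0, -0.214, 0.977, -0.0]
ft_force: [0.7, 0.7, 0.5]
width: 0.0802
grasp_force: 0.0
```

>>> play_rows([
  {"tx": 0, "ty": 0, "tz": -30, "twist": 0, "claw": 0.85},
  {"tx": 0, "ty": 0, "tz": -30, "twist": 0, "claw": 0.85},
  {"tx": 0, "ty": 0, "tz": -24, "twist": 0, "claw": 0.85},
  {"tx": 0, "ty": 0, "tz": 0, "twist": 0, "claw": 0.85},
  {"tx": 0, "ty": 0, "tz": 0, "twist": 0, "claw": 0.6},
])

```text
clock: 5.95
tool_pos: [0.5536, 0.2626, 0.0784]
tcp_rot: [0.0, -0.214, 0.977, -0.0]
ft_force: [0.5, 1.5, -0.0]
width: 0.0747
grasp_force: 0.0
```

>>> play_rows([
  {"tx": 0, "ty": 0, "tz": 0, "twist": 0, "claw": 0.5},
  {"tx": 0, "ty": 0, "tz": 0, "twist": 0, "claw": 0.5},
  {"tx": 0, "ty": 0, "tz": 0, "twist": 0, "claw": 0.4},
  {"tx": 0, "ty": 0, "tz": 0, "twist": 0, "claw": 0.4},
  {"tx": 0, "ty": 0, "tz": 0, "twist": 0, "claw": 0.4},
])

```text
clock: 6.45
tool_pos: [0.5534, 0.2626, 0.078]
tcp_rot: [0.0, -0.214, 0.977, 0.0]
ft_force: [0.5, 0.0, -0.6]
width: 0.0381
grasp_force: 8.9
```

>>> play_rows([
  {"tx": 0, "ty": 0, "tz": 0, "twist": 0, "claw": 0.3},
  {"tx": 0, "ty": 0, "tz": 0, "twist": 0, "claw": 0.2},
  {"tx": 0, "ty": 0, "tz": 0, "twist": 0, "claw": 0.1},
  {"tx": 0, "ty": 0, "tz": 0, "twist": 0, "claw": 0.1},
  {"tx": 0, "ty": 0, "tz": 0, "twist": 0, "claw": 0.1},
])

```text
clock: 6.95
tool_pos: [0.5534, 0.2626, 0.0778]
tcp_rot: [0.0, -0.214, 0.977, -0.0]
ft_force: [0.2, -0.4, -0.9]
width: 0.0273
grasp_force: 30.0
```

The clip is squeezed home: width 27.3 mm, 30 N. Lifting now.

>>> play_rows([
  {"tx": 0, "ty": 0, "tz": 8, "twist": 0, "claw": 0},
  {"tx": 0, "ty": 0, "tz": 15, "twist": 0, "claw": 0},
  {"tx": 0, "ty": 0, "tz": 25, "twist": 0, "claw": 0},
  {"tx": 0, "ty": 0, "tz": 30, "twist": 0, "claw": 0},
  {"tx": 0, "ty": 0, "tz": 22, "twist": 0, "claw": 0},
])

```text
clock: 7.45
tool_pos: [0.5539, 0.2628, 0.1811]
tcp_rot: [0.001, -0.214, 0.977, 0.0]
ft_force: [0.3, 0.1, -0.2]
width: 0.027
grasp_force: 30.0
```

>>> play_rows([
  {"tx": 0, "ty": 0, "tz": 0, "twist": 0, "claw": 0},
  {"tx": 0, "ty": 0, "tz": 0, "twist": 0, "claw": 0},
  {"tx": 0, "ty": -10, "tz": 0, "twist": 0, "claw": 0},
  {"tx": -2, "ty": -20, "tz": 0, "twist": -0.03, "claw": 0},
  {"tx": -2, "ty": -30, "tz": 0, "twist": -0.03, "claw": 0},
])

```text
clock: 7.95
tool_pos: [0.5486, 0.2013, 0.177]
tcp_rot: [-0.001, -0.184, 0.983, -0.0]
ft_force: [0.0, 0.4, -0.8]
width: 0.0272
grasp_force: 30.0
```

>>> play_rows([
  {"tx": -2, "ty": -30, "tz": 0, "twist": -0.03, "claw": 0},
  {"tx": -2, "ty": -30, "tz": 0, "twist": -0.03, "claw": 0},
  {"tx": -2, "ty": -30, "tz": 0, "twist": 0, "claw": 0},
  {"tx": -2, "ty": -30, "tz": 0, "twist": 0, "claw": 0},
  {"tx": -2, "ty": -30, "tz": 0, "twist": 0, "claw": 0},
])

```text
clock: 8.45
tool_pos: [0.5383, 0.0495, 0.1774]
tcp_rot: [-0.0, -0.154, 0.988, -0.0]
ft_force: [0.6, -0.2, -0.6]
width: 0.0272
grasp_force: 30.0
```

>>> play_rows([
  {"tx": -2, "ty": -30, "tz": 0, "twist": 0, "claw": 0},
  {"tx": -2, "ty": -30, "tz": 0, "twist": 0, "claw": 0},
  {"tx": 0, "ty": -20, "tz": 0, "twist": 0, "claw": 0},
  {"tx": 0, "ty": -10, "tz": 0, "twist": 0, "claw": 0},
  {"tx": 0, "ty": 0, "tz": 0, "twist": 0, "claw": 0},
])

```text
clock: 8.95
tool_pos: [0.5347, -0.0393, 0.1776]
tcp_rot: [-0.0, -0.153, 0.988, -0.0]
ft_force: [0.8, 0.6, -1.6]
width: 0.0272
grasp_force: 30.0
```

Run:
```python
from h import *
np.set_printoptions(precision=4,suppress=True)
s=ctrl.sense();p=np.array(s["tool_pos"])
K,T=P("wrist");np.savez("w5.npz",K=K,T=T,p=p)
I={n:cv2.cvtColor(ctrl.snapshot(n),cv2.COLOR_RGB2BGR) for n in("wrist","side","scene")}
for n in I:cv2.imwrite(f"pics/{n}_5.png",I[n])
def crop(n,c,w,h,s):
    x,y=[int(v) for v in np.clip(np.round(c)-[w/2,h/2],0,[640-w,400-h])];print(n,c,"origin",x,y)
    return cv2.resize(I[n][y:y+h,x:x+w],None,fx=s,fy=s,interpolation=cv2.INTER_CUBIC)
tip=[p[0],p[1],.165]
A=crop("wrist",proj("wrist",[.5355,-.186,.06]),200,150,4)[:300*2]
A=cv2.resize(A,(400,300)) if 0 else A
A=crop("wrist",proj("wrist",[.5355,-.186,.06]),133,100,3)
B=crop("side",proj("side",tip),80,60,5);C=crop("scene",proj("scene",tip),80,60,5)
D=crop("scene",proj("scene",[.5355,-.186,.06]),80,60,5)
A=cv2.resize(A,(399,300));A=np.hstack([A,A[:,:1]])
cv2.imwrite("pics/m3.png",np.vstack([np.hstack([A,D]),np.hstack([B,C])]))
```

```text
wrist [179.0631 142.6103] origin 79 68
wrist [179.0631 142.6103] origin 112 93
side [328.8808 171.8622] origin 289 142
scene [327.2445 209.6445] origin 287 180
scene [293.9498 196.5772] origin 254 167
```

View pics/m3.png

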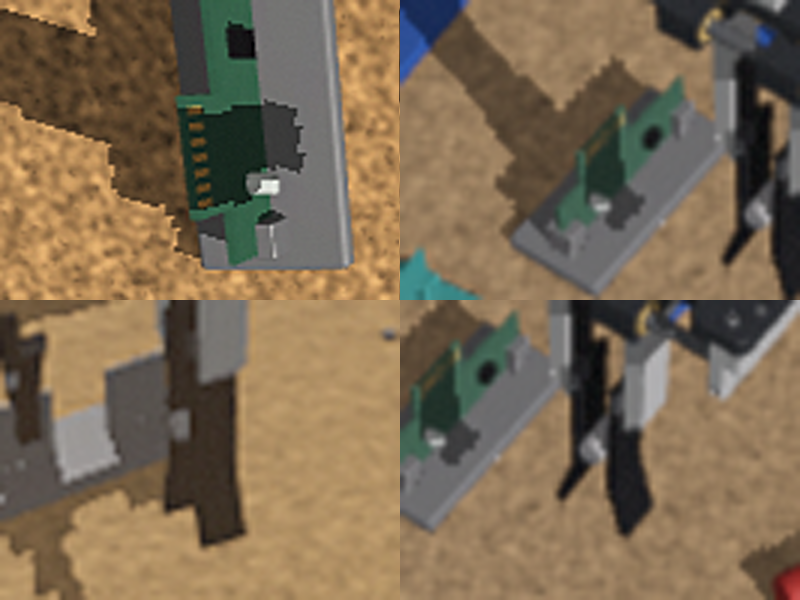

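The wrist crop shows the tongue's top edge from about (181,97) to (193,210). The side crop shows the near jaw's bottom corners at (203,547) and (243,533), and the scene crop shows the jaw tips at (560,500) and (622,535). Next I'll fit the clip's height and the tongue's place.

Run:
```python
from h import *
from scipy.optimize import least_squares
np.set_printoptions(precision=4,suppress=True)
d=np.load("w5.npz");c=(d["K"],d["T"]);p=d["p"];S,D=P("scene"),P("side")
w=lambda x,y:(112+x/3-.33,93+y/3-.33)
s2=lambda x,y:(254+(x-400)/5-.4,167+y/5-.4)
sd=lambda x,y:(298+(x-400)/5-.4,220+y/5-.4)
A=[onplane("w",w(*q),.076,c) for q in((181,97),(193,210))];A=np.array(A)
v=A[1]-A[0];print("wrist tongue",A,A.mean(0),np.linalg.norm(v),np.arctan2(v[1],v[0]))
f=tri([(c,w(181,97)),(S,s2(623,107)),(D,sd(590,125))]);n=tri([(c,w(193,210)),(S,s2(580,155)),(D,sd(667,96))])
v=n-f;print("tri tongue",f,n,(f+n)/2,np.arctan2(v[1],v[0]))
b=lambda x,y:(289+x/5-.4,142+(y-300)/5-.4); e=lambda x,y:(287+(x-400)/5-.4,180+(y-300)/5-.4)
th=.307;X=np.array([np.cos(th),np.sin(th),0]);Y=np.array([-X[1],X[0],0])
# near jaw bottom outer corners (side): y=-21.5, x=-12,+12; far jaw side corner: y=+?,x=-12
obs=[(D,b(203,547),(-12,-21.5)),(D,b(243,533),(12,-21.5)),(D,b(165,512),(-12,19)),
     (S,e(560,500),(12,-19)),(S,e(622,535),(12,16.5+2.5)),(S,e(650,503),(12,21.5))][:5]
def F(q,full=False):
    r=[proj(0,q[:3]+X*o[0]/1e3+Y*o[1]/1e3,C)-np.array(uv) for C,uv,o in obs]
    return np.array(r) if full else np.concatenate(r)
r=least_squares(F,[p[0],p[1],.12]);print("clip",r.x,"minus tcp",r.x-p);print(F(r.x,True))
print(p)
```

```text
wrist tongue [[ 0.5167 -0.1924  0.076 ]
 [ 0.5512 -0.1816  0.076 ]] [ 0.534 -0.187  0.076] 0.036084305547412945 0.3025791255821656
tri tongue [ 0.5165 -0.193   0.075 ] [ 0.5526 -0.1813  0.0747] [ 0.5346 -0.1871  0.0748] 0.3131535896251307
clip [ 0.5353 -0.0373  0.1255] minus tcp [ 0.0005  0.002  -0.0521]
[[-0.1568  0.2907]
 [ 0.6629  0.3245]
 [-0.7394 -0.6686]
 [-0.3301 -0.278 ]
 [ 0.1334  0.3924]]
[ 0.5347 -0.0393  0.1776]
```

>>> play_rows([
  {"tx": 0, "ty": -20, "tz": 0, "twist": 0, "claw": 0},
  {"tx": 0, "ty": -35, "tz": 0, "twist": 0, "claw": 0},
  {"tx": 0, "ty": -40, "tz": 0, "twist": 0, "claw": 0},
  {"tx": -1, "ty": -35, "tz": 0, "twist": 0, "claw": 0},
  {"tx": 0, "ty": -18, "tz": 0, "twist": 0, "claw": 0},
])

```text
clock: 9.6
tool_pos: [0.5341, -0.1874, 0.1778]
tcp_rot: [-0.0, -0.154, 0.988, -0.0]
ft_force: [-0.4, 0.2, -1.0]
width: 0.0272
grasp_force: 30.0
```

>>> play_rows([
  {"tx": 0, "ty": 0, "tz": 0, "twist": 0, "claw": 0},
  {"tx": 0, "ty": 0, "tz": 0, "twist": 0, "claw": 0},
  {"tx": 0, "ty": 0, "tz": 0, "twist": 0, "claw": 0},
  {"tx": 0, "ty": 0, "tz": 0, "twist": 0, "claw": 0},
  {"tx": 0, "ty": 0, "tz": 0, "twist": 0, "claw": 0},
])

```text
clock: 10.1
tool_pos: [0.5346, -0.1846, 0.1779]
tcp_rot: [0.0, -0.156, 0.988, 0.0]
ft_force: [-0.2, -0.7, -0.2]
width: 0.0274
grasp_force: 30.0
```

>>> play_rows([
  {"tx": 0, "ty": -3, "tz": 0, "twist": 0, "claw": 0},
  {"tx": 0, "ty": 0, "tz": -10, "twist": 0, "claw": 0},
  {"tx": 0, "ty": 0, "tz": -10, "twist": 0, "claw": 0},
  {"tx": 0, "ty": 0, "tz": -10, "twist": 0, "claw": 0},
  {"tx": 0, "ty": 0, "tz": -8, "twist": 0, "claw": 0},
])

```text
clock: 10.6
tool_pos: [0.534, -0.1883, 0.1384]
tcp_rot: [-0.001, -0.155, 0.988, 0.0]
ft_force: [-0.5, -1.1, -0.2]
width: 0.0273
grasp_force: 30.0
```

Run:
```python
from h import *
np.set_printoptions(precision=4,suppress=True)
s=ctrl.sense();p=np.array(s["tool_pos"]);np.save("p6.npy",p);print(p,s["clock"])
I={n:cv2.cvtColor(ctrl.snapshot(n),cv2.COLOR_RGB2BGR) for n in("side","scene")}
def crop(n,c,w,h,s):
    x,y=[int(v) for v in np.round(c)-[w/2,h/2]];print(n,"origin",x,y)
    return cv2.resize(I[n][y:y+h,x:x+w],None,fx=s,fy=s,interpolation=cv2.INTER_CUBIC)
cc=[.5345,-.187,.085]
cv2.imwrite("pics/m4.png",np.hstack([crop(n,proj(n,cc),50,75,8) for n in I]))
```

```text
[ 0.534  -0.1883  0.1384] 10.6
side origin 318 200
scene origin 269 152
```

View pics/m4.png

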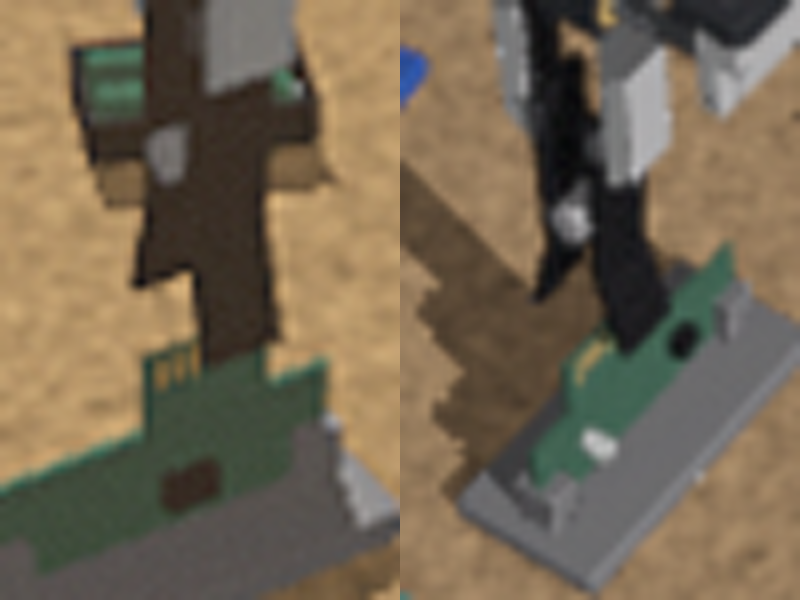

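Run:
```python
from h import *
from scipy.optimize import least_squares
np.set_printoptions(precision=4,suppress=True)
p=np.load("p6.npy");S,D=P("scene"),P("side")
b=lambda x,y:(318+x/8-.44,200+y/8-.44); e=lambda x,y:(269+(x-400)/8-.44,152+y/8-.44)
th=.307;X=np.array([np.cos(th),np.sin(th),0]);Y=np.array([-X[1],X[0],0])
obs=[(D,b(202,367),(-12,-21.5)),(D,b(278,340),(12,-21.5)),(D,b(135,288),(-12,19)),(S,e(538,302),(12,-19)),(S,e(622,355),(12,19))]
F=lambda q:np.concatenate([proj(0,q+X*o[0]/1e3+Y*o[1]/1e3,C)-np.array(uv) for C,uv,o in obs])
r=least_squares(F,[p[0],p[1],.085]);print("clip",r.x,r.x-p);print(F(r.x).reshape(-1,2))
t=np.array([.5345,-.187,.0755]);g=t-r.x;print("tongue in clip x,y,z",g@X,g@Y,g[2])
K=[proj("side",t+X*s*.02) for s in(-1,1)]+[proj("scene",t+X*s*.02) for s in(-1,1)]
print("pred tongue corners in crop",(np.array(K[:2])-[318,200])*8,(np.array(K[2:])-[269,152])*8+[400,0])
```

```text
clip [ 0.5336 -0.1883  0.0858] [-0.0004 -0.     -0.0526]
[[ 0.1422  0.3455]
 [ 0.3463  0.0476]
 [-1.075  -0.5051]
 [-0.7995  0.0851]
 [ 0.1494  0.1796]]
tongue in clip x,y,z 0.0013030385128841254 0.000985065501427659 -0.010269313428102528
pred tongue corners in crop [[134.5534 355.0437]
 [261.222  307.7199]] [[634.6771 286.075 ]
 [560.4031 364.6666]]
```

The last picture shows the open jaws above the tongue, with the near jaw's bottom at crop (202–278, 340–367). The clip is centred on the tongue within about 2 mm and is 10 mm above its edge. Lowering 32 mm.

>>> play_rows([
  {"tx": 0, "ty": 0, "tz": -7, "twist": 0, "claw": 0},
  {"tx": 0, "ty": 0, "tz": -7, "twist": 0, "claw": 0},
  {"tx": 0, "ty": 0, "tz": -7, "twist": 0, "claw": 0},
  {"tx": 0, "ty": 0, "tz": -6, "twist": 0, "claw": 0},
  {"tx": 0, "ty": 0, "tz": -5, "twist": 0, "claw": 0},
])

```text
clock: 11.2
tool_pos: [0.5343, -0.1884, 0.1072]
tcp_rot: [-0.0, -0.155, 0.988, 0.0]
ft_force: [-0.5, -0.1, -1.4]
width: 0.0273
grasp_force: 30.0
```

>>> play_rows([
  {"tx": 0, "ty": 0, "tz": 0, "twist": 0, "claw": 0},
  {"tx": 0, "ty": 0, "tz": 0, "twist": 0, "claw": 0},
  {"tx": 0, "ty": 0, "tz": 0, "twist": 0, "claw": 0},
  {"tx": 0, "ty": 0, "tz": 0, "twist": 0, "claw": 0},
  {"tx": 0, "ty": 0, "tz": 0, "twist": 0, "claw": 0},
])

```text
clock: 11.7
tool_pos: [0.5345, -0.1885, 0.108]
tcp_rot: [0.0, -0.155, 0.988, -0.0]
ft_force: [0.2, -0.7, -0.5]
width: 0.0271
grasp_force: 30.0
```

Settled at TCP z 0.108, which puts the clip at about 0.0555 and the tongue about 20 mm inside, with no contact force.

```bash
python3 -c "
from rig import ctrl
print(ctrl.finish_job())"
```

```text
the job is handed in; nothing more can be done
None
```

I handed the job in (no verdict came back) with the larger clip held squeezed open over the tongue: by my measurements the edge is about 20 mm inside the jaws, centred within about 2 mm and square, and no contact force showed. My first close passed above the handles because the fingertips sit about 32 mm above the reported TCP; it moved nothing.

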